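Move the filter cassette to the beam bay and lock it

TASK

The filter cassette is locked down in the plain parking bay; both bays have push-push latches. Press the cassette right home so that it pops up, take it out, slide it rounded edge first into the beam bay (the one with the short steel tube on its front) onto the raised carriage and press it right home, gently, so that it stays locked down; leave the parking bay's carriage up and the other things where they are.

Things in the scene. Friction and masses are not known exactly. Their poses are not given: they have to be found in the camera images.
- cassette: Flat aluminium cassette, 84 mm wide (y), 86 mm tall (z), 10 mm thick (x), about 150 g, round copper window on both faces; lower edge rounded (radius 5 mm), upper edge flat. Origin: middle of the lower edge; z to the upper edge. Starts locked in the parking bay. Popped up, it can be pinched across its thickness at the middle of its upper edge.
- cassette_top (a point): Middle of the cassette's flat upper edge, 86 mm from its origin along its z; where to press.
- park_bay: Parking bay: the plain one. Fixed; upright, only yaw varies. Foot plate 130 x 112 x 12 mm; on it a slotted holder leaning 30 degrees to the bay's -x. Origin: centre of the foot's underside, z up. Slot mouth centre at (-18, 0, 103) mm; slot axis out of the mouth (-0.5, 0, 0.866). Slot 88 mm wide (y), 14 mm thick; holder 100 x 26 mm outside.
- beam_bay: Beam bay: has a steel tube, 24 mm wide, 40 mm long, on its front (+x). Fixed; upright, only yaw varies. Foot plate 130 x 112 x 12 mm; on it a slotted holder leaning 30 degrees to the bay's -x. Origin: centre of the foot's underside, z up. Slot mouth centre at (-18, 0, 103) mm; slot axis out of the mouth (-0.5, 0, 0.866). Slot 88 mm wide (y), 14 mm thick; holder 100 x 26 mm outside.
- park_carriage: Parking bay's spring carriage, 82 x 10 x 10 mm bar in the slot, on which the cassette's lower edge rests. Origin: middle of its top, moving with it. z: out of the slot, y: slot's width, x: its thickness, to the open front. Carriage up: 62 mm inside the mouth, and a cassette stands 24 mm out of it (11 mm when locked, 5 mm at the buffer).
- beam_carriage: Beam bay's spring carriage, 82 x 10 x 10 mm bar in the slot, on which the cassette's lower edge rests. Origin: middle of its top, moving with it. z: out of the slot, y: slot's width, x: its thickness, to the open front. Carriage up: 62 mm inside the mouth, and a cassette stands 24 mm out of it (11 mm when locked, 5 mm at the buffer).
- park_latch (a joint): Parking bay's carriage, m pushed in along the slot: 0 up (released), 0.0127 locked. Pressed home and let go it locks; pressed home and let go again it is freed and springs to 0. Home is where a rubber buffer is met at 0.0183; a press ending over 1 mm short of it may change nothing. Spring 3.6 N when up, 7.3 N at 0.0183; the buffer adds 5 N per mm; hard stop at 0.0215.
- beam_latch (a joint): Beam bay's carriage, m pushed in along the slot: 0 up (released), 0.0127 locked. Pressed home and let go it locks; pressed home and let go again it is freed and springs to 0. Home is where a rubber buffer is met at 0.0183; a press ending over 1 mm short of it may change nothing. Spring 3.6 N when up, 7.3 N at 0.0183; the buffer adds 5 N per mm; hard stop at 0.0215.
- screwdriver: Bystander, leave alone: screwdriver 180 mm long lying on the breadboard; origin at its middle underside, x towards the tip.
- wrench: Bystander, leave alone: open-ended wrench 150 mm long, lying.
- gonio_head: Bystander, leave alone: small stepped steel goniometer head, 44 mm wide, 50 mm tall, standing; origin under its centre.
- optic_post: Bystander, leave alone: plain steel post, 25 mm wide, 65 mm tall, standing; origin under its centre.
- grease_jar: Bystander, leave alone: white jar with black cap, 52 mm wide, 55 mm tall; origin under its centre.
- cap_tray: Bystander, leave alone: grey two-compartment tray 100 x 70 x 25 mm; origin under its centre.
- lens_ring: Bystander, leave alone: dark steel ring, 44 mm wide, 12 mm tall; origin under its centre.

How it is judged:
By the outcome, as a careful person would: the job done as asked, in the order asked, and still so for the second after the job is handed in, with the robot touching nothing.
It also fails if it takes over 61 s, if anything falls off the work surface, if the arm or the gripper's body presses on something with over 40 N, if the wrist force passes 120 N, or if a joint passes its speed limit or range.

ROBOT

A 7-joint arm with a two-finger parallel gripper is mounted at the origin on the work surface. World frame = base frame: x ahead of the robot, y to its left, z up, the work surface at z = 0. Lengths are in m, angles in rad, forces in N, time in s.
With the tool pointing down it reaches from about 0.4 to 0.875 m from the base axis. Payload 4.4 kg.
Tool frame: the origin (TCP) lies midway between the tips of the shut fingers; the grasp point (between the pads) lies env.grip_depth behind it (env.grip_depth is the distance from the TCP to the grasp point, in m); z points along the fingers, y is the line along which they close (so a half turn about z gives the same grasp; the last joint's range is limited). The gripper opens to 85 mm and grips with 20 to 120 N. Pads are 22 mm wide; open, the fingers measure 114 mm over their backs; the gripper's body (76 mm by 85 mm) begins 54 mm behind the grasp point. The pads swing forward as they close: fully open they stand 13 mm farther back than shut.
Start: joints at [1.263, 0.628, 0.038, 1.517, -0.027, 0.996, -0.02], TCP at [0.156, -0.631, 0.231] pointing down, gripper open.
Joint ranges: [-3.06, 3.06], [-0.37, 2.12], [-1.25, 1.32], [0.18, 2.47], [-1.1, 4.24], [0.23, 1.98], [-2.94, 2.94]. Speed limits (rad/s): [2.57, 2.57, 3.14, 3.14, 3.14, 3.14, 3.14].

INTERFACE

Orientations are given as a rotation vector (axis times angle).
In Python, from plant import env gives the robot as it stands. Calls block until the motion is done:
- env.goto(position, orientation): joint-space move of the TCP to a pose.
- env.line_to(position, vel=0.15, rot=None, until_force=None): straight line of the TCP; rot=None keeps the orientation; vel is the mean speed in m/s. With until_force (N) it stops when the force on the tool has changed by that much, and returns True; else False.
- env.move_j(angles): joint-space move.
- env.grip(opening, grip_force=None): opening from 0.0 (shut) to 1.0 (fully open); grip_force is the grip in N (None keeps the last); returns when the fingers have stopped.
- env.pause(seconds).
- env.solve_ik(position, orientation): joint angles nearest the present ones, or None.
- env.get_state(): the state.
- env.snapshot(name): name is "scene" or "top" or "wrist"; returns the picture (384x512x3 uint8, blue, green, red); there is no depth.
- env.camera_info(name): a dict with "K" (3x3 intrinsics, pixels), "D" ([k1, k2, p1, p2, k3] as OpenCV has them; the pictures are not rectified), "camera_from_world" (4x4, takes a point from world to camera coordinates); the wrist camera has in their place "T_tool_cam" (4x4, takes a point from camera to tool coordinates, whose origin is the TCP and whose axes are the flange's). Camera axes: x right, y down, z forward; pixel columns grow to the right and rows downward; lengths in m; the calibration is good to about 2 mm. A picture is of the moment at which its call begins: read the wrist's pose just before it. camera_info takes no time and is no camera call.
A pose or a line that the arm cannot do raises env.PlanningError and nothing moves.
- env.job_done(): hands the job in; it is judged then, once.
The state is a dict: "time": time; "joint_positions": joint angles; "joint_velocities": joint speeds; "joint_torque": joint torques, N m; "tcp_pos": TCP position; "eef_rot": TCP orientation; "wrist_force": force on the tool from outside, world axes, zero at the start; "torque": the same for the moment, N m; "opening": opening from 0.0 (shut) to 1.0 (fully open); "finger_force": force on a finger pad.
Only numpy, scipy, OpenCV 4.12 (cv2) and the standard library are available. Lean on these libraries where they do the work, as an engineer would, in place of code of your own. Each camera call takes 0.05 s, during which the arm holds its last target. There are 200 camera calls.

## Working session

There is one attempt and no reset: what is moved stays moved. The work goes in short steps, each a Python script; the robot and the scene stay as the last script left them, time stands still between calls to the robot, and variables do not carry over. Pictures are saved under pics/ and viewed, at most 10 in all, crops included, and the job is handed in when it is done.

```bash
mkdir -p pics; ls; python3 - <<'E'
from plant import env
import cv2
for n in("scene","top"):
    im=env.snapshot(n); cv2.imwrite(f"pics/{n}0.png",im)
    c=env.camera_info(n); print(n,c)
print(env.camera_info("wrist"), env.grip_depth, env.get_state())
E
```

```text
pics
scene {'K': array([[400.75881466,   0.        , 258.75386931],
       [  0.        , 400.75881466, 188.93044832],
       [  0.        ,   0.        ,   1.        ]]), 'D': array([-0.08199453,  0.        ,  0.        ,  0.        ,  0.        ]), 'camera_from_world': array([[ 3.93933716e-03,  9.99992239e-01,  6.68262743e-05,
        -3.51728592e-03],
       [ 6.28075369e-01, -2.42221866e-03, -7.78148742e-01,
        -2.84183037e-01],
       [-7.78142540e-01,  3.10736219e-03, -6.28080036e-01,
         1.56647628e+00],
       [ 0.00000000e+00,  0.00000000e+00,  0.00000000e+00,
         1.00000000e+00]])}
top {'K': array([[351.3032241 ,   0.        , 258.92917396],
       [  0.        , 351.3032241 , 194.70161707],
       [  0.        ,   0.        ,   1.        ]]), 'D': array([0.02692141, 0.        , 0.        , 0.        , 0.        ]), 'camera_from_world': array([[-0.00968225, -0.99979355, -0.01786355,  0.02292814],
       [-0.99553092,  0.01131612, -0.09375568,  0.57446846],
       [ 0.09393847,  0.01687595, -0.99543496,  1.21326039],
       [ 0.        ,  0.        ,  0.      
[... 643 characters left out ...]
_positions': array([ 1.26320698,  0.62925436,  0.03847681,  1.51825918, -0.02699338,
        0.99630233, -0.01996842]), 'joint_velocities': array([ 0.00012017, -0.00216167, -0.00142962, -0.00199192, -0.00198642,
        0.00074152, -0.00071043]), 'joint_torque': array([ 2.61489055e-03, -5.64544487e+01,  1.23060577e+00, -1.93974960e+01,
        1.13508772e-02,  5.51270175e-03, -4.36704727e-05]), 'tcp_pos': array([ 0.15551283, -0.63055006,  0.23048399]), 'eef_rot': array([-3.11698664e+00, -3.78688664e-01,  3.87113787e-04]), 'wrist_force': array([-1.1199533 ,  0.76377304,  0.28199577]), 'torque': array([ 0.02239758,  0.05369534, -0.05228716]), 'finger_force': 0.0, 'opening': 1.0036975667697554}
```

View pics/scene0.png

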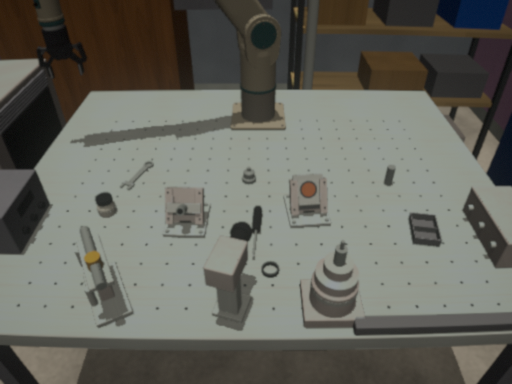

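View pics/top0.png

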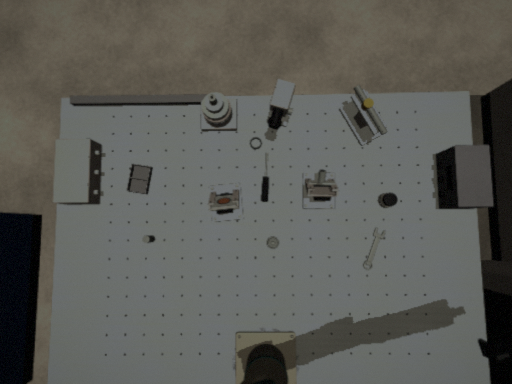

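The scene view shows the beam bay at about (185,210), with its tube facing the camera. The parking bay, with its copper window, is at about (308,200). In the top view they are at (320,190) and (225,200). Both bay fronts face world +x, with yaw near 0. Next I'll take close wrist views along each slot axis.

```bash
cat > h.py <<'E'
from plant import env
import numpy as np, cv2
from scipy.spatial.transform import Rotation as R
def cam(n,st=None):
    c=env.camera_info(n)
    if n=="wrist":
        T=np.eye(4);T[:3,:3]=R.from_rotvec(st["eef_rot"]).as_matrix();T[:3,3]=st["tcp_pos"]
        return c["K"],c["D"],T@c["T_tool_cam"]
    return c["K"],c["D"],np.linalg.inv(c["camera_from_world"])
def rays(px,K,D,T):
    u=cv2.undistortPoints(np.array(px,float).reshape(-1,1,2),K,D).reshape(-1,2)
    return T[:3,3],np.c_[u,np.ones(len(u))]@T[:3,:3].T
def onplane(px,C,p0,n):
    o,d=rays(px,*C); return o+d*(((np.asarray(p0)-o)@n)/(d@n))[:,None]
def proj(P,K,D,T):
    W=np.linalg.inv(T); return cv2.projectPoints(np.array(P,float).reshape(-1,1,3),cv2.Rodrigues(W[:3,:3])[0],W[:3,3],K,D)[0].reshape(-1,2)
def slot(yaw):  # columns x(thickness,front), y, z(out)
    return R.from_euler("z",yaw).as_matrix()@np.array([[.866025,0,-.5],[0,1,0],[.5,0,.866025]])
def toolrot(yaw,s=1): # tool x = s*bay y, tool z into slot
    S=slot(yaw); return R.from_matrix(np.c_[s*S[:,1],s*S[:,0],-S[:,2]]).as_rotvec()
E
python3 - <<'E'
from h import *
Z=np.array([0,0,1.])
for n,px in(("scene",[(309,181),(185,192)]),("top",[(224,200),(321,190)])):
    print(n,onplane(px,cam(n),[0,0,.1],Z).round(3))
im=env.snapshot("top")
cv2.imwrite("pics/top1.png",cv2.resize(im[165:230,195:355],None,fx=5,fy=5,interpolation=cv2.INTER_CUBIC))
for x,y in((.47,.09),(.5,-.17)):
  for s in(1,-1):
    S=slot(0); m=np.array([x,y,.103]); q=env.solve_ik(m+.12*S[:,2],toolrot(0,s)); print(s,q)
E
```

```text
scene [[ 0.543  0.137  0.1  ]
 [ 0.588 -0.192  0.1  ]]
top [[ 0.551  0.132  0.1  ]
 [ 0.581 -0.19   0.1  ]]
1 None
-1 None
1 [ 1.23527953  0.47982432 -1.03951007  2.43565942  1.86900938  0.24449468
 -1.45925774]
-1 [ 1.23527953  0.47982432 -1.03951007  2.43565942  1.86900938  0.24449468
  1.68233491]
```

View pics/top1.png

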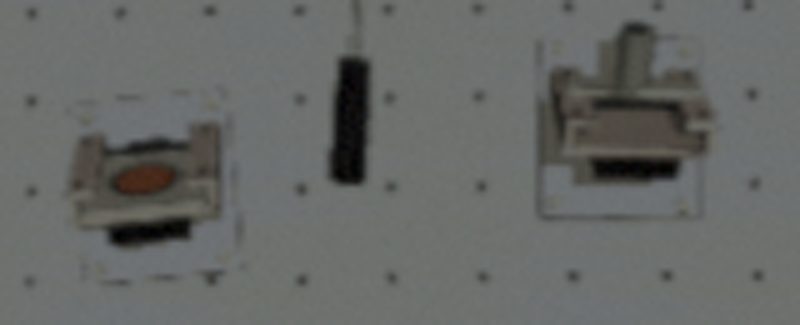

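The top crop shows the parking bay's foot corners at about (70,104), (226,95), (240,270) and (85,282), so its yaw is about +0.08. The beam bay's foot spans about (538,38) to (702,216), so its yaw is about 0.

```bash
python3 - <<'E'
from h import *
Z=np.array([0,0,1.])
f=lambda a:(np.array(a)+.5)/5-.5+[195,165]
est={}
for n,c in(("park",[(70,104),(226,95),(240,270),(85,282)]),("beam",[(540,38),(702,38),(702,216),(538,216)])):
    P=onplane(f(c),cam("top"),[0,0,.012],Z)
    o=P.mean(0); d=P[0]+P[1]-P[2]-P[3]; yaw=np.arctan2(d[1],d[0])
    print(n,o.round(4),yaw,[np.linalg.norm(P[i]-P[i-1]).round(4) for i in range(4)])
    m=o+R.from_euler("z",yaw).apply([-.018,0,.091]); S=slot(yaw); est[n]=(m,yaw)
    for s in(1,-1):
        for h in (.1,0): print(n,s,h,env.solve_ik(m+h*S[:,2],toolrot(yaw,s)))
np.save("est.npy",np.array([[*est[n][0],est[n][1]] for n in("park","beam")])); print(est)
E
```

```text
park [0.551  0.1363 0.012 ] 0.08116529265939972 [np.float64(0.1281), np.float64(0.1123), np.float64(0.1258), np.float64(0.1106)]
park 1 0.1 [ 0.2916721   0.56344895 -1.05688337  2.42035888  1.74576587  0.72917775
 -2.08022208]
park 1 0 [ 0.27457599  0.88211774 -1.05909163  2.36888156  1.96603464  0.96265637
 -2.14870048]
park -1 0.1 [ 0.2916721   0.56344895 -1.05688337  2.42035888  1.74576587  0.72917775
  1.06137058]
park -1 0 [ 0.27457599  0.88211774 -1.05909163  2.36888156  1.96603464  0.96265637
  0.99289217]
beam [ 0.5908 -0.1961  0.012 ] -0.031020705572486623 [np.float64(0.1278), np.float64(0.1155), np.float64(0.1275), np.float64(0.1159)]
beam 1 0.1 [ 1.13695434  0.64432303 -1.05335245  2.26233284  1.67057447  0.39920141
 -1.26122635]
beam 1 0 [ 1.04313758  0.9192771  -1.05530151  2.20719058  1.95651437  0.60893199
 -1.4490568 ]
beam -1 0.1 [ 1.03059812  0.56720852 -0.8635975   2.26477041  1.73784044  0.26026146
  1.79880855]
beam -1 0 [ 1.04313758  0.9192771  -1.05530151  2.20719058  1.95651437  0.60893199
  1.69253586]
{'park': (array([0.53310525, 0.1348664 , 0.103     ]), np.float64(0.08116529265939972)), 'beam': (array([ 0.57283409, -0.19549633,  0.103     ]), np.float64(-0.031020705572486623))}
```

```bash
python3 - <<'E'
from h import *
E=np.load("est.npy")
env.grip(0.0)
for i,n in((1,"beam"),(0,"park")):
    m,yaw=E[i,:3],E[i,3]; S=slot(yaw)
    env.goto(m+.1*S[:,2],toolrot(yaw,-1)); env.pause(.3)
    st=env.get_state(); im=env.snapshot("wrist"); cv2.imwrite(f"pics/w_{n}.png",im)
    np.savez(f"w_{n}.npz",pos=st["tcp_pos"],rot=st["eef_rot"]); print(n,st["time"],st["tcp_pos"],m+.1*S[:,2],st["wrist_force"])
a=[cv2.imread(f"pics/w_{n}.png") for n in("park","beam")]
for i,n in enumerate(("park","beam")):
    C=cam("wrist",dict(tcp_pos=np.load(f"w_{n}.npz")["pos"],eef_rot=np.load(f"w_{n}.npz")["rot"]))
    m,yaw=E[i,:3],E[i,3]; S=slot(yaw)
    print(n,proj([m+S@[x,y,0] for x in(-.013,.013) for y in(-.05,.05)],*C).round(1))
E
```

```text
beam 3.2583 [ 0.52284748 -0.19432408  0.18956949] [ 0.52285815 -0.19394554  0.1896025 ] [-1.43376006  0.16127706  0.97827519]
park 4.8417 [0.48352153 0.12992228 0.18954512] [0.48326985 0.13081258 0.1896025 ] [ 0.49911467  0.51769638 -0.10733617]
park [[273.5 131.1]
 [271.4 248.6]
 [239.1 131.1]
 [241.1 248.5]]
beam [[273.4 130.3]
 [271.2 247.9]
 [238.9 130.2]
 [240.9 247.8]]
```

View pics/w_park.png

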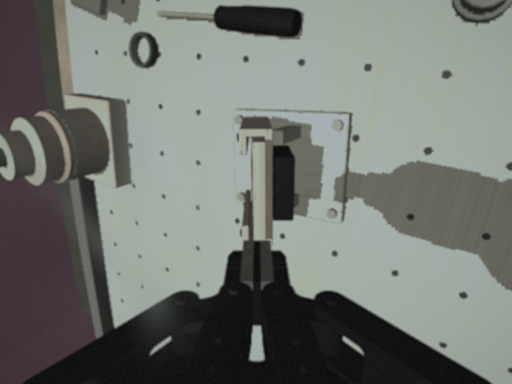

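View pics/w_beam.png

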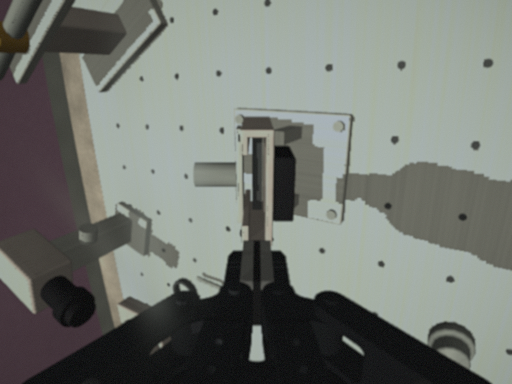

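```bash
python3 - <<'E'
from h import *
E=np.load("est.npy"); out=[]
for i,n in enumerate(("park","beam")):
    d=np.load(f"w_{n}.npz"); C=cam("wrist",dict(tcp_pos=d["pos"],eef_rot=d["rot"]))
    im=cv2.imread(f"pics/w_{n}.png"); g=cv2.cvtColor(im,cv2.COLOR_BGR2GRAY)
    c=cv2.cornerSubPix(g,np.array([[236,109],[351,112],[343,222]],np.float32).reshape(-1,1,2),(4,4),(-1,-1),(3,50,.01)).reshape(-1,2)
    P=onplane(c,C,[0,0,.012],np.array([0,0,1.]))
    v=P[0]-P[1];w=P[2]-P[1]
    print(n,c.round(2).tolist(),P.round(4).tolist(),"sizes",np.linalg.norm(v),np.linalg.norm(w),"yaws",np.arctan2(v[1],v[0]),np.arctan2(-w[0],w[1]),"ctr",(P[0]+P[2])/2)
    out.append(cv2.resize(im[104:244,228:358],None,fx=3.05,fy=3.05,interpolation=cv2.INTER_CUBIC))
cv2.imwrite("pics/cmp.png",np.clip(np.hstack(out)*1.3,0,255).astype(np.uint8))
E
```

```text
park [[234.3000030517578, 108.79000091552734], [350.75, 112.61000061035156], [341.5, 222.10000610351562]] [[0.6182, 0.0848, 0.012], [0.4908, 0.0722, 0.012], [0.4811, 0.1812, 0.012]] sizes 0.12797179735048625 0.10947626957709986 yaws 0.09871119203798003 0.08861976925094048 ctr [0.54963513 0.13299826 0.012     ]
beam [[235.35000610351562, 108.33000183105469], [350.57000732421875, 113.38999938964844], [340.6400146484375, 222.86000061035156]] [[0.6502, -0.2546, 0.012], [0.5238, -0.2518, 0.012], [0.527, -0.142, 0.012]] sizes 0.12645897522311741 0.10981346880209877 yaws -0.022336120881209308 -0.029061490134084392 ctr [ 0.58862472 -0.19831707  0.012     ]
```

View pics/cmp.png

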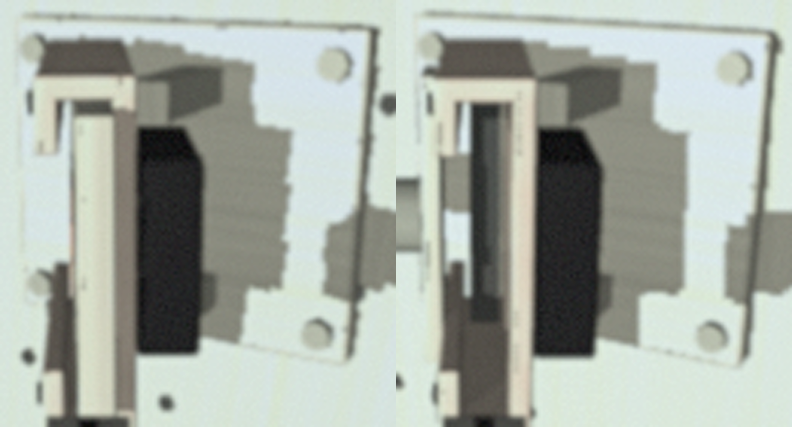

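```bash
python3 - <<'E'
from h import *
E=np.load("est.npy")
f=lambda a,ox:(np.array(a)-[ox,0]+.5)/3.05-.5+[228,104]
Z=np.array([0,0,1.])
F={"park":(0,(135,76),(135.5,405),(40,77)),"beam":(396.5,(535,77),(531,410),(437,78))}
for i,n in enumerate(F):
    d=np.load(f"w_{n}.npz"); C=cam("wrist",dict(tcp_pos=d["pos"],eef_rot=d["rot"]))
    ox,a,b,c=F[n]
    A,B=onplane(f([a,b],ox),C,[0,0,.0965],Z); Cc=onplane(f([c],ox),C,[0,0,.1095],Z)[0]
    v=B-A; yaw=np.arctan2(-v[0],v[1]); S=slot(yaw)
    m=A-S@[-.013,-.05,0]
    print(n,"yaw",yaw,"m",m.round(4),"len",np.linalg.norm(v),"from front corner",(Cc-S@[.013,-.05,0]).round(4))
    # foot-based mouth
    if n=="park":
        P=onplane(f([(78,115),(113,115),(113,400),(78,400)],ox),C,[0,0,.1125],Z); print(((P-m)@S).round(4))
        for z,p in((.110,(113,115)),(.115,(78,115))): print(((onplane(f([p],ox),C,[0,0,z],Z)-m)@S).round(4))
    else:
        print("slot inner corner",((onplane(f([(511,103)],ox),C,[0,0,.0995],Z)-m)@S).round(4))
E
```

```text
park yaw 0.10135030049407188 m [0.5336 0.1333 0.103 ] len 0.09011103475229214 from front corner [0.5307 0.1327 0.103 ]
[[ 0.0012 -0.0423  0.0103]
 [-0.0071 -0.043   0.0151]
 [-0.0065  0.0312  0.0147]
 [ 0.0027  0.0336  0.0094]]
[[-0.0072 -0.0425  0.0122]]
[[ 0.0011 -0.0428  0.0132]]
beam yaw -0.024042835365752153 m [ 0.5728 -0.1964  0.103 ] len 0.09155508860341603 from front corner [ 0.5706 -0.1964  0.103 ]
slot inner corner [[-0.0071 -0.0436  0.0001]]
```

```bash
cat >> h.py <<'E'
B={"park":(np.array([.5319,.1328,.103]),.096),"beam":(np.array([.5711,-.1966,.103]),-.025)}
def W(n,p): m,y=B[n]; return m+slot(y)@np.array(p)
def L(n,pos=None):
    m,y=B[n]; return slot(y).T@((env.get_state()["tcp_pos"] if pos is None else pos)-m)
def F(n): return slot(B[n][1]).T@env.get_state()["wrist_force"]
def rot(n): return toolrot(B[n][1],-1)
E
python3 - <<'E'
from h import *
n="park"
env.line_to(W(n,[-.002,0,.03]),rot=rot(n)); env.pause(.2); print(L(n),F(n))
print(env.line_to(W(n,[-.002,0,.008]),vel=.03,until_force=4),L(n),F(n))
print(env.line_to(W(n,[-.002,0,.0025]),vel=.015,until_force=13),L(n),F(n))
env.pause(.15);print(L(n),F(n))
env.line_to(W(n,[-.002,0,.035]),vel=.05); print(L(n),F(n))
env.line_to(W(n,[-.002,0,.1]),vel=.2); env.pause(.2)
st=env.get_state(); im=env.snapshot("wrist"); print(st["time"],L(n))
cv2.imwrite("pics/pop.png",cv2.resize(im[90:290,190:370],None,fx=3,fy=3,interpolation=cv2.INTER_CUBIC))
E
```

```text
[-1.33212499e-03  9.84981373e-05  3.08225372e-02] [ 0.49165475 -0.56391486 -0.49548605]
True [-2.07845960e-03 -5.79797702e-05  9.15067068e-03] [1.60517387 0.20321108 2.50917781]
True [-1.99583238e-03  3.90596030e-05  5.92080931e-03] [ 0.94787335 -1.53799646  3.93032241]
[-2.03224094e-03  6.14033531e-05  5.93743621e-03] [ 0.2517529  -0.69094735  3.48173111]
[-0.00187362 -0.00013578  0.03503435] [ 0.57018092 -0.02673287 -0.09205726]
8.2833 [-2.62984478e-03 -4.82901864e-05  9.90489231e-02]
```

View pics/pop.png

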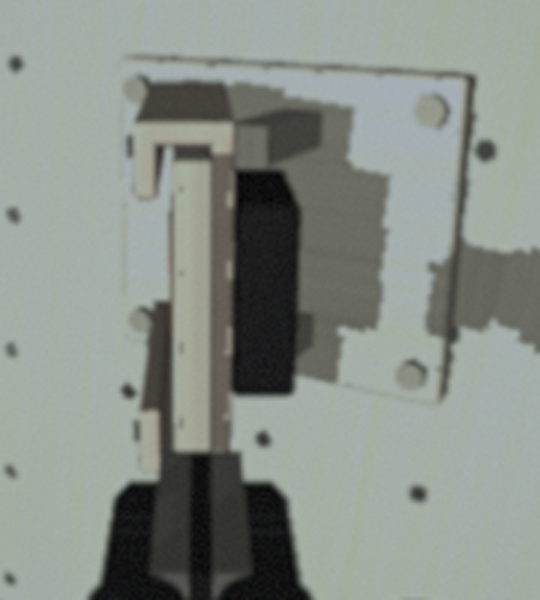

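The crop shows the cassette's top edge at about (172-210, 158). It doesn't clearly look raised, and the press stopped early. I'll press again in small steps, reading the force each time. The contact height will also show which state it's in.

```bash
cat >> h.py <<'E'
def press(n,x,z0,zmin,fmax,dz=.0007):
    env.line_to(W(n,[x,0,z0]),vel=.1,rot=rot(n)); env.pause(.3); f0=F(n)[2]; z=z0; log=[]
    while z>zmin:
        z-=dz; env.line_to(W(n,[x,0,z]),vel=.02)
        f=np.mean([F(n)[2] for _ in range(3)])-f0; log.append((round(L(n)[2]*1e3,1),round(f,1)))
        if f>5: env.pause(.05); f=F(n)[2]-f0; log[-1]+=(round(f,1),)
        if f>fmax: break
    print(log,env.get_state()["time"])
E
python3 - <<'E'
from h import *
n="park"
env.line_to(W(n,[-.002,0,.035]),vel=.15,rot=rot(n)); env.pause(.2)
print(env.line_to(W(n,[-.002,0,.015]),vel=.04,until_force=3),L(n),F(n))
press(n,-.002,L(n)[2]+.001,.0015,11)
env.line_to(W(n,[-.002,0,.035]),vel=.05); print(L(n),F(n),env.get_state()["time"])
E
```

```text
False [-0.00227593  0.00011659  0.0148494 ] [-0.61100513  0.17090874  0.22427565]
[(np.float64(15.1), np.float64(-0.3)), (np.float64(14.4), np.float64(-0.2)), (np.float64(13.7), np.float64(0.8)), (np.float64(13.0), np.float64(-0.3)), (np.float64(12.3), np.float64(-0.7)), (np.float64(11.6), np.float64(0.0)), (np.float64(10.9), np.float64(-0.2)), (np.float64(10.2), np.float64(-1.3)), (np.float64(9.5), np.float64(-0.9)), (np.float64(9.0), np.float64(2.1)), (np.float64(8.3), np.float64(4.8)), (np.float64(7.5), np.float64(5.3), np.float64(4.3)), (np.float64(6.7), np.float64(5.2), np.float64(3.5)), (np.float64(6.0), np.float64(4.2)), (np.float64(5.4), np.float64(5.6), np.float64(4.1)), (np.float64(4.8), np.float64(6.6), np.float64(5.7)), (np.float64(4.2), np.float64(7.5), np.float64(8.1)), (np.float64(3.7), np.float64(9.9), np.float64(10.6)), (np.float64(3.2), np.float64(12.4), np.float64(14.1))] 15.4167
[-0.00191295 -0.00018397  0.03494129] [-0.35192476  0.19879251  0.53059333] 16.2167
```

Pressed about 2 mm into the buffer. A light touch will tell whether it popped up, and if so I'll grip it.

```bash
python3 - <<'E'
from h import *
n="park"
env.pause(.2); f0=F(n)[2]
hit=env.line_to(W(n,[-.002,0,.0195]),vel=.03,until_force=2.5); z=L(n)[2]; print(hit,z,F(n)[2]-f0)
env.pause(.1); f=F(n)[2]-f0; print(f)
env.line_to(W(n,[-.002,0,.05]),vel=.15)
if f>1:
    env.grip(.4)
    env.line_to(W(n,[-.002,0,.0045]),vel=.08); print(L(n),F(n))
    env.grip(0,grip_force=50); st=env.get_state(); print(st["opening"],st["finger_force"],F(n))
print(env.get_state()["time"])
E
```

```text
True 0.021260367815745473 -0.38971683263648826
0.8992564423179812
17.3167
```

```bash
python3 - <<'E'
from h import *
n="park"
env.line_to(W(n,[-.002,0,.099]),vel=.15); env.pause(.2)
im=env.snapshot("wrist"); print(L(n),env.get_state()["time"])
a=cv2.imread("pics/pop.png")[:, 90:330]
b=cv2.resize(im[90:290,190:370],None,fx=3,fy=3,interpolation=cv2.INTER_CUBIC)[:,90:330]
cv2.imwrite("pics/pop2.png",np.clip(np.hstack([a,b])*1.3,0,255).astype(np.uint8))
E
```

```text
[-2.45479738e-03  1.83776192e-05  9.82473733e-02] 18.0417
```

View pics/pop2.png

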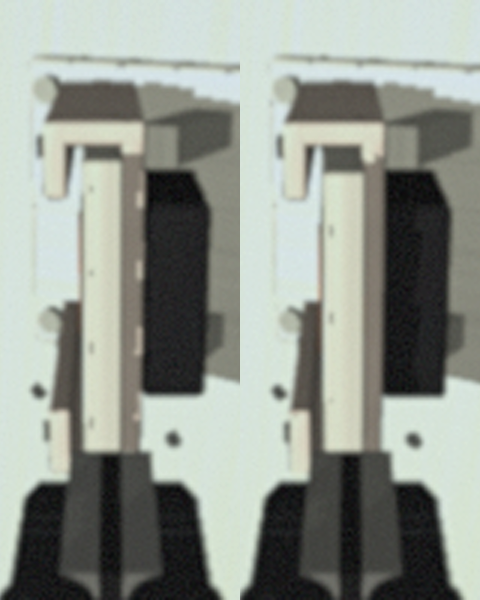

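The right half shows the cassette's top edge moved from row 158 to 172, away from the vanishing point, so it is nearer the camera by about 13 mm and has popped up. Now I'll grip it.

```bash
python3 - <<'E'
from h import *
n="park"
env.grip(.4)
env.line_to(W(n,[-.002,0,.0045]),vel=.12,rot=rot(n)); env.pause(.1); print(L(n),F(n))
env.grip(0,grip_force=40); st=env.get_state(); print(st["opening"],st["finger_force"],F(n),L(n))
if st["opening"]>.05:
    env.line_to(W(n,[-.002,0,.04]),vel=.06); print(F(n),env.get_state()["opening"])
    env.line_to(W(n,[-.002,0,.1]),vel=.1); env.pause(.2); print(L(n),F(n),env.get_state()["opening"])
print(env.get_state()["time"])
E
```

```text
[-1.54407808e-03  6.40753563e-05  5.17184817e-03] [ 0.03807186 -0.23865444  0.29651623]
0.1036280553112614 43.57841491699219 [ 3.29609305 -0.42794027  4.15189144] [-6.35667844e-04  3.06577621e-05  4.83280417e-03]
[ 5.08121114 -1.38588903  1.89209206] 0.10646999645402688
[-2.56624879e-03 -2.25437255e-05  9.94419768e-02] [-0.49132446  0.42543515 -1.42147869] 0.10280049350255333
21.525
```

```bash
python3 - <<'E'
from h import *
n="beam"
env.goto(W(n,[0.0005,0,.098]),rot(n)); env.pause(.3); print(L(n),F(n),env.get_state()["opening"])
f0=F(n)
hit=False; z=.098
for z in (.078,.068,.064,.06,.055,.045,.035,.025):
    hit=env.line_to(W(n,[0.0005,0,z]),vel=.05,until_force=9); f=F(n)-f0; print(hit,z,L(n).round(4),f.round(1))
    if hit and abs(f).max()>5: break
im=env.snapshot("wrist"); cv2.imwrite("pics/ins.png",im[60:360,100:420]); print(env.get_state()["time"],env.get_state()["opening"])
E
```

```text
[0.00074755 0.00108322 0.09792338] [-0.59826885  0.56600999 -1.73991691] 0.10536302561708193
False 0.078 [0.0004 0.0002 0.0779] [-0.1 -0.9  0.8]
False 0.068 [0.0004 0.0002 0.0679] [-0.9 -0.2 -0.1]
False 0.064 [0.0004 0.0001 0.0639] [-1.4 -0.1  0.4]
False 0.06 [0.0004 0.0001 0.0598] [-0.5 -0.1  0.2]
False 0.055 [0.0003 0.0001 0.0547] [-1.3 -0.8 -0.4]
False 0.045 [0.0003 0.0002 0.0446] [-0.4 -0.8  0.4]
False 0.035 [0.0003 0.0002 0.0346] [-0.6  0.2  0.6]
False 0.025 [0.0003 0.0001 0.0246] [-0.7 -0.6  0.2]
25.8083 0.10127412155090385
```

```bash
python3 -c "
import cv2;cv2.imwrite('pics/ins2.png',cv2.resize(cv2.imread('pics/ins.png'),None,fx=2,fy=2))"
```

```text
(no output)
```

View pics/ins2.png

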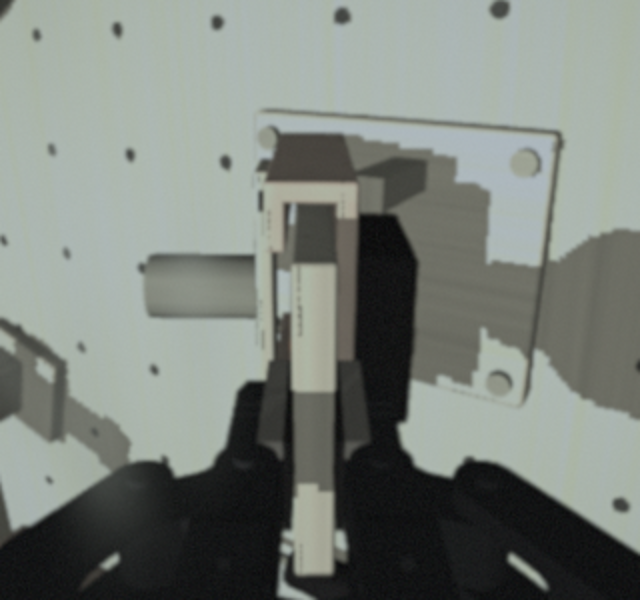

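The picture shows the cassette's top edge at about x 293-335 with its body inside the slot frame, so it has gone in. I'll seat it, release it and press it home.

```bash
python3 - <<'E'
from h import *
n="beam"; x=.0003
f0=F(n)
hit=env.line_to(W(n,[x,0,.006]),vel=.04,until_force=8); env.pause(.1); print(hit,L(n),(F(n)-f0).round(1))
env.grip(.4); env.pause(.1); print(L(n),F(n))
env.line_to(W(n,[x,0,.05]),vel=.15); env.grip(0.0); env.pause(.2)
env.line_to(W(n,[-.001,0,.028]),vel=.15)
press(n,-.001,.027,.0025,11,dz=.0012)
env.line_to(W(n,[-.001,0,.03]),vel=.06)
env.line_to(W(n,[-.001,0,.098]),vel=.2); env.pause(.2)
im=env.snapshot("wrist"); print(L(n),env.get_state()["time"])
cv2.imwrite("pics/end.png",im); t=env.snapshot("scene"); cv2.imwrite("pics/end_s.png",t)
b=cv2.resize(im[90:290,190:370],None,fx=3,fy=3,interpolation=cv2.INTER_CUBIC)[:,90:330]
c=cv2.resize(t[160:240,150:340],(475,200),interpolation=cv2.INTER_CUBIC)
c=cv2.copyMakeBorder(c,0,400,0,0,cv2.BORDER_CONSTANT)
cv2.imwrite("pics/end2.png",np.clip(np.hstack([b,c])*1.3,0,255).astype(np.uint8))
E
```

```text
False [0.00031397 0.0001305  0.0060558 ] [-0.3  0.  -0.2]
[ 4.97386117e-04 -1.44178026e-05  6.07466657e-03] [-0.76277813  0.97913817 -1.0398212 ]
[(np.float64(25.7), np.float64(-0.0)), (np.float64(24.5), np.float64(-0.1)), (np.float64(23.4), np.float64(0.1)), (np.float64(22.2), np.float64(1.4)), (np.float64(20.9), np.float64(1.1)), (np.float64(19.7), np.float64(0.8)), (np.float64(18.5), np.float64(0.9)), (np.float64(17.3), np.float64(1.6)), (np.float64(16.1), np.float64(1.8)), (np.float64(15.2), np.float64(5.8), np.float64(6.5)), (np.float64(14.1), np.float64(6.1), np.float64(6.3)), (np.float64(13.0), np.float64(7.3), np.float64(6.8)), (np.float64(12.1), np.float64(12.9), np.float64(13.7))] 32.3667
[-0.00149492  0.00037982  0.09706977] 33.5667
```

View pics/end2.png

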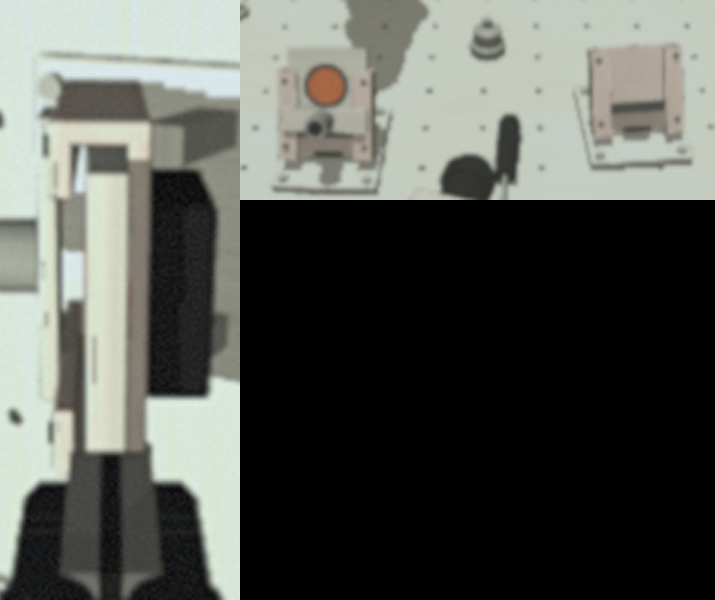

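The cassette sits at rows and columns matching its popped-up state in the parking bay, so it is on the raised carriage. But the press met a jam at z≈12-15 mm, short of home, and it sprang back. I'll repeat it logging the sideways forces, pressing at the same x as in the parking bay.

```bash
python3 - <<'E'
from h import *
n="beam"; x=-.002; y=0
env.line_to(W(n,[x,y,.028]),vel=.2,rot=rot(n)); env.pause(.3)
f0=np.mean([F(n) for _ in range(5)],0); t0=env.get_state()["torque"]; z=.0225
while z>.004:
    env.line_to(W(n,[x,y,z]),vel=.025); env.pause(.04)
    f=F(n)-f0; print(L(n).round(4),f.round(1),(slot(B[n][1]).T@(env.get_state()["torque"]-t0)).round(2))
    if f[2]>10: break
    z-=.0015 if z>.007 else .0007
print(env.get_state()["time"])
E
```

```text
[-0.002  -0.0001  0.0224] [-0.3 -0.5  0.7] [-0.06 -0.17  0.03]
[-0.002  -0.      0.0209] [ 1.  -1.1  1.1] [-0.11 -0.21  0.03]
[-0.002  -0.      0.0195] [ 0.4 -0.8  1.3] [-0.09 -0.23  0.01]
[-0.002  -0.      0.0179] [ 1.  -0.7  1.9] [-0.11 -0.19  0.03]
[-0.002   0.      0.0164] [ 1.7 -1.   2.2] [-0.11 -0.21  0.03]
[-0.002  -0.      0.0149] [ 0.4 -1.8  2.3] [-0.14 -0.21  0.01]
[-0.002   0.      0.0134] [ 0.9 -1.7  2.4] [-0.14 -0.23 -0.02]
[-0.0019  0.0001  0.0122] [ 1.1 -0.9  6.1] [-0.18 -0.17 -0.01]
[-0.002  -0.      0.0105] [ 1.  -0.5  5.1] [-0.14 -0.25  0.06]
[-0.0019 -0.      0.0089] [ 0.8 -0.3  3.6] [-0.17 -0.28  0.02]
[-0.0019  0.      0.0074] [ 1.1 -0.8  3.3] [-0.16 -0.31 -0.03]
[-0.0019 -0.      0.006 ] [ 2.1 -0.9  4.2] [-0.16 -0.35  0.07]
[-0.0019 -0.      0.0053] [ 1.2 -1.3  4.2] [-0.15 -0.3  -0.  ]
[-0.002  -0.      0.0047] [ 1.8 -0.9  5.6] [-0.21 -0.28 -0.04]
38.6167
```

It got past the sticking point and is now at the buffer's edge. I'll finish this same stroke and then look.

```bash
python3 - <<'E'
from h import *
n="beam"; x=-.002
f0=0.0
for z in(.0040,.0034,.0028,.0022):
    env.line_to(W(n,[x,0,z]),vel=.02); env.pause(.05); f=F(n); print(L(n).round(4),f.round(1))
    if f[2]>9.5: break
env.pause(.1)
env.line_to(W(n,[x,0,.03]),vel=.06)
env.line_to(W(n,[x,0,.098]),vel=.2); env.pause(.3)
im=env.snapshot("wrist"); print(L(n),env.get_state()["time"])
a=cv2.imread("pics/end.png"); cr=lambda i:cv2.resize(i[90:290,190:370],None,fx=3,fy=3,interpolation=cv2.INTER_CUBIC)[:,30:330]
cv2.imwrite("pics/end3.png",np.clip(np.hstack([cr(a),cr(im)])*1.3,0,255).astype(np.uint8))
cv2.imwrite("pics/end4.png",im)
E
```

```text
[-0.0019 -0.      0.0043] [ 1.1 -0.7  8.1]
[-0.0019  0.      0.0038] [ 0.9 -0.8 10.6]
[-0.00237133  0.00032402  0.09730032] 40.75
```

My ten views are used up, so I'll check numerically: the row of the cassette's upper end in the wrist image, which was ≈147 when up and ≈142.6 when locked. The scene view's copper patch gives a second check.

```bash
python3 - <<'E'
from h import *
def row(p,c0=252,c1=259):
    g=cv2.cvtColor(cv2.imread(p) ,cv2.COLOR_BGR2GRAY).astype(float)[:,c0:c1].mean(1); d=np.diff(g[133:156]); return 133+d.argmax()+1, g[136:152:2].round()
print("up",row("pics/end.png")); print("now",row("pics/end4.png"))
def cop(i):
    h=cv2.cvtColor(i,cv2.COLOR_BGR2HSV); m=cv2.inRange(h,(3,110,60),(15,255,255))[160:240,150:340]; y,x=np.nonzero(m); return len(x),x.mean()+150,y.mean()+160
s=env.snapshot("scene"); cv2.imwrite("pics/fin_s.png",s)
print(cop(cv2.imread("pics/end_s.png")),cop(s))
C=cam("scene"); n="beam"
for top in (.024,.011): print("expect",top,proj([W(n,[.005-.001,0,top-.043])],*C))
E
```

```text
up (np.int64(148), array([165., 103.,  64.,  66.,  65.,  67., 144., 169.]))
now (np.int64(144), array([164., 104.,  63.,  67., 144., 168., 167., 167.]))
(157, np.float64(183.9171974522293), np.float64(193.96815286624204)) (110, np.float64(184.06363636363636), np.float64(197.44545454545454))
expect 0.024 [[183.76291337 194.31485248]]
expect 0.011 [[183.85610998 199.15565522]]
```

Both checks agree that it's locked: the upper end moved from row 148 to 144, and the copper patch dropped 3.5 px. The gripper is clear.

```bash
python3 -c "
from plant import env
print(env.job_done())"
```

```text
the job is handed in; nothing more can be done
None
```

The cassette is locked down in the beam bay and the job is handed in at about 41 s of the 61 s. The parking bay's carriage was left up, and nothing else in the scene was intentionally touched.

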